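Snap a fresh filter cartridge into a 3D printer's air-filter unit

ROBOT

A 6-joint arm with a two-finger parallel gripper is mounted at the origin on the work surface. World frame = base frame: x ahead of the robot, y to its left, z up, the work surface at z = 0. Lengths are in mm, angles in rad, forces in N, time in s.
With the tool pointing down it reaches from about 400 to 925 mm from the base axis. Payload 12.5 kg.
Tool frame: the origin (TCP) lies on the front face of the gripper's body, between the roots of the fingers; the fingertips stand 78 mm ahead of it and the grasp point (between the pads) lies 59 mm ahead of it (env.nose_length is the distance from the TCP to the fingertips, in mm); z points along the fingers, y is the line along which they close (so a half turn about z gives the same grasp; the last joint's range is limited). The gripper opens to 95 mm and grips with 3 to 60 N. Pads are 20 mm wide; open, the fingers measure 119 mm over their backs; the gripper's body (75 mm by 180 mm) begins 59 mm behind the grasp point.
Start: joints at [-1.391, 0.491, 1.559, -0, 1.092, -0.106], TCP at [176.225, -599.652, 292.261] pointing down, gripper open.
Joint ranges: [-3.1, 3.1], [-0.84, 2.19], [0.05, 2.79], [-1.13, 4.28], [0.06, 2.93], [-2.69, 2.69]. Speed limits (rad/s): [2.22, 2.22, 2.79, 3.14, 3.14, 3.14].

INTERFACE

Orientations are given as [roll, pitch, yaw] about the fixed x, y, z axes, in that order (R = Rz(yaw) Ry(pitch) Rx(roll)).
In Python, from cell import env gives the robot as it stands.
- The arm moves only by the tool jog_arm, never from a script. Its argument "motion" is a list of rows, each a list of 7 numbers: the turn, a rotation vector about the tool's x, y, z in degrees, then the shift along the tool's x, y, z in mm, then the finger opening in mm, from 0 to 95.1. In form: [[wx, wy, wz, x, y, z, hand], ...]. A call has 1 to 10 rows; each row shifts and turns the commanded pose from where the row before left it, along the tool's axes as they then stand; what a row does not reach is not made up. A row lasts 1/8 s, in which the tool goes at most 62.5 mm and 10.7 degrees, less where a joint would pass 70% of its speed; a pose out of reach is approached as far as the arm can. A call is refused whole if a number of a shift passes 62.5 or a number of a turn 10.7, either way. A call with a gripper value outside its range is refused whole. The fingers move at their own pace and stop on an object; the grip force is fixed at half the most. Time passes only in rows, so rows that do not move let the fingers close. It gives the time, the measured TCP pose, the force, the opening and the grip force at its end, in the units of the state.
- env.state(): the state, without advancing time (a new reading comes with each control period).
- env.read_camera(name): name is "scene" or "top" or "wrist"; returns a dict with "color" (384x512x3 uint8, red, green, blue), "z_map" (384x512 float32, mm along the optical axis (not along the pixel's ray), 0 where there is no reading), "camera_matrix" (3x3 intrinsics, pixels), "world_to_cam" (4x4, takes a point from world to camera coordinates). Camera axes: x right, y up, looking along -z (the intrinsics and any distortion apply to the point x, -y, -z); pixel columns grow to the right and rows downward; lengths in mm; the calibration is good to about 2 mm. The wrist camera is an equidistant fisheye: a pixel r from the principal point sees the ray r / f radians off the axis. A picture is of the moment at which its call begins.
- env.job_done(): hands the job in; it is judged then, once.
Trained networks look in the newest picture that a camera, given by its name, has taken for a name from the list of things; names that differ only in an ending like _2 or _b are one class to them, and where a whole thing is asked for, a point or a joint stands for the part that bears it (a point fixed in the world has none). Each returns a list of dicts, best first, with "score" (0 to 1); they miss things now and then, are a little off and sometimes report something else, mostly with a low value. They report only what shows in the picture. A call takes as long as a camera call. They do not tell look-alikes from the thing itself.
- env.recognise(camera, thing): "location" ([column, row] in pixels, amid what is visible of it).
The state is a dict: "t": time; "joints": joint angles; "qvel": joint speeds; "tau": joint torques, N m; "eef_pos": TCP position; "tcp_rot": TCP orientation; "ft_force": force on the tool from outside, world axes, zero at the start; "moment": the same for the moment, N m; "opening": opening from 0.0 (shut) to 1.0 (fully open); "grip_force": force on a finger pad.
Only numpy, scipy, OpenCV 4.12 (cv2) and the standard library are available. Lean on these libraries where they do the work, as an engineer would, in place of code of your own. Each camera call takes 0.05 s, during which the arm holds its last target. There are 200 camera calls.

TASK

Fit the fresh filter cartridge (teal frame, white pleats) into the printer's air-filter unit: set it lengthwise between the two steel spring clips and press it straight down until it sits fully home on the bay floor, both clips have sprung back shut over its end ears, and let go. Leave the spent grey cartridge and the other things on the bench where they are.

Things in the scene. Friction and masses are not known exactly. Their poses are not given: they have to be found in the camera images.
- fresh_center (a point): Centre of the loose fresh cartridge (0.12 kg): teal frame, white pleats on top. x along its length, z up; same either way round. Body 90 (x) x 36 (y) x 44 mm (z), flat long sides to grip; centre 22 mm above underside. Low ears at both ends, 28 mm wide, top 19 mm above underside, 110 mm over both; chamfered below: underside 94 mm long, widening to 110 mm at 14 mm up.
- spent_center (a point): Centre of the spent cartridge: same shape and size as the fresh one, but warm-grey frame with dark brown-black pleats. Leave it alone.
- bay_floor (a point): Centre of the bay floor, on the unit's top face, 28 mm above the bench. x runs clip to clip, z up. A cartridge that is home stands on it, centred, length along x (either way round), its centre 22 mm above this point. Floor is open beside the cartridge's long sides over the middle 58 mm of x, for fingers.
- unit: The fixed air-filter unit: black box 200 (x) x 100 (y) x 28 mm high, origin under its centre, a short grey spout at its +x end. On its top four grey corner guides, 14 mm high with flared tops, 29 to 43 mm from the middle along x, leave 41 mm across y for the cartridge. Nothing stands higher than 42 mm above the bay floor.
- clip_near_nose (a point): Middle of the round nose (8 mm thick, 22 mm long across y) of the steel spring clip at the bay's -x end; shut, it is 55 mm from the bay's middle and 24 mm above the bay floor. The shut noses leave 102 mm between them, 8 mm less than over the ears: the chamfers, pressed down, spread each clip 4 mm. Flared tongues above the noses lead the part in.
- clip_far_nose (a point): The same for the clip at the +x end of the bay.
- clip_near (a joint): Turn of the -x clip about its foot, rad: 0 shut (spring-held), up to 0.45 as it is spread outward; about 0.18 as the ear passes. The spring pushes the nose inward with about 1.2 N shut and 3.4 N as the ear passes; pressing the cartridge in takes about 7 to 15 N in all.
- clip_far (a joint): The same for the +x clip.
- scraper: Spatula-shaped plate scraper with orange handle, 200 mm long, lying on the bench beyond the unit. Leave it alone.
- jar: Small closed jar, 48 mm in diameter, 65 mm high, standing on the bench; origin under its foot. Leave it alone.
- holder: Black printed tube with a slanting mouth, about 80 mm wide and 60 to 116 mm high, standing on the teal build plate at the left; origin under its foot. Leave it alone.
There are look-alikes about, which are no part of the job. Of the things that look like the part that bears fresh_center, the smaller one is meant.

How it is judged:
By the outcome, as a careful person would: the job done as asked, in the order asked, and still so for the second after the job is handed in, with the robot touching nothing.
It also fails if it takes over 38 s, if anything falls off the work surface, if the arm or the gripper's body presses on something with over 40 N, if the wrist force passes 120 N, or if a joint passes its speed limit or range.

## Working session

There is one attempt and no reset: what is moved stays moved. The work goes in short steps, Python scripts to look and compute and a tool call to move; the robot and the scene stay as the last step left them, time stands still between calls to the robot, and variables do not carry over. Pictures are saved under pics/ and viewed, at most 10 in all, crops included, and the job is handed in when it is done.

Besides the shell and the picture viewer there is one more tool, called after "Emit:" as name([rows], argument=value, ...), one row to a line, values as JSON. jog_arm: Moves the arm, as the interface text tells. Its arguments: {"type":"object","properties":{"motion":{"type":"array"}},"required":["motion"]}

```bash
mkdir -p pics; cat > h.py <<'E'
import numpy as np, cv2
from cell import env
def world(im,u,v,z=None):
    """pixel -> world by depth (pinhole)"""
    K=im["camera_matrix"];T=np.linalg.inv(im["world_to_cam"])
    d=im["z_map"][int(round(v)),int(round(u))] if z is None else z
    p=np.array([(u-K[0,2])/K[0,0]*d,-(v-K[1,2])/K[1,1]*d,-d,1])
    return (T@p)[:3]
def cloud(im):
    K=im["camera_matrix"];T=np.linalg.inv(im["world_to_cam"])
    d=im["z_map"];v,u=np.mgrid[:d.shape[0],:d.shape[1]]
    P=np.stack([(u-K[0,2])/K[0,0]*d,-(v-K[1,2])/K[1,1]*d,-d,np.ones_like(d)],-1)
    return (P@T.T)[...,:3]
E
python3 - <<'E'
from h import *
s=env.state();print(s)
for c in("top","scene"):
    im=env.read_camera(c);np.savez(c+"0.npz",**im)
    cv2.imwrite(f"pics/{c}0.png",cv2.resize(im["color"][...,::-1],(768,576)))
    for n in("fresh_center","spent_center","unit","clip_near_nose","clip_far_nose","jar"):
        for r in env.recognise(c,n)[:4]:
            u,v=r["location"];print(c,n,round(r["score"],2),np.round([u,v]),np.round(world(im,u,v)))
E
```

```text
{'t': 0.0, 'joints': array([-1.39060177e+00,  4.91597760e-01,  1.55946621e+00,  1.27140351e-06,
        1.09168818e+00, -1.05629755e-01]), 'qvel': array([ 0.00140531, -0.00080246, -0.00116691, -0.00129164, -0.00015755,
        0.00128215]), 'tau': array([-2.70351984e-04, -6.12632990e+01, -2.58179820e+01,  6.92579267e-02,
        4.82131785e-02, -8.22820152e-05]), 'eef_pos': array([ 176.19326828, -599.48492549,  291.63218954]), 'tcp_rot': array([-3.14043973e+00, -1.23371394e-04,  2.85823651e-01]), 'ft_force': array([0.27501325, 0.28781103, 0.83518317]), 'moment': array([-0.01052578, -0.00366663,  0.01524124]), 'grip_force': 0.0, 'opening': 1.0008403409120465}
top fresh_center 0.95 [247. 270.] [322. 176.  60.]
top fresh_center 0.93 [229. 214.] [488. 233.  44.]
top fresh_center 0.35 [304. 201.] [536.   0.  28.]
top spent_center 0.55 [378. 199.] [ 544. -225.   48.]
top unit 0.84 [303. 198.] [545.   3.  28.]
top clip_far_nose 0.51 [307. 179.] [600.  -4.  63.]
top jar 0.65 [224. 135.] [733. 254.  67.]
top jar 0.62 [377. 197.] [ 549. -223.   45.]
scene fresh_center 0.85 [276. 154.] [377. 176.  57.]
scene fresh_center 0.71 [289. 188.] [507. 228.  42.]
scene spent_center 0.58 [140. 189.] [ 578. -210.   43.]
scene spent_center 0.17 [220. 173.] [487.  12.  55.]
scene unit 0.81 [213. 195.] [553.   4.  24.]
scene clip_near_nose 0.46 [224. 176.] [488.  27.  43.]
scene jar 0.69 [221. 173.] [482.  16.  52.]
scene jar 0.58 [295. 256.] [753. 262.  52.]
scene jar 0.53 [213. 196.] [557.   5.  26.]
```

View pics/top0.png

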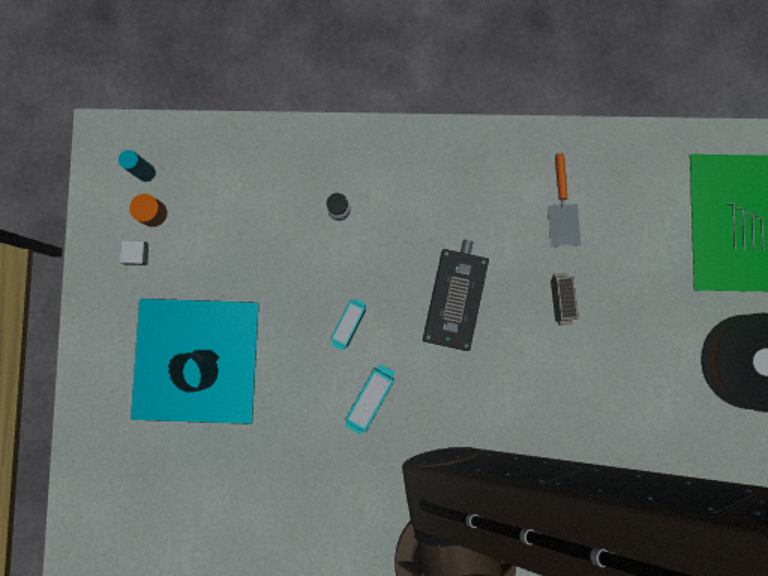

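```bash
python3 - <<'E'
from h import *
im=np.load("top0.npz");P=cloud(im)
cv2.imwrite("pics/crop0.png",cv2.resize(im["color"][160:310,190:350,::-1],(800,750))[:600])
print(im["world_to_cam"],im["camera_matrix"])
for n,(cx,cy,zmin,zmax,R) in dict(big=(322,176,52,72,110),small=(488,233,36,52,90),unit=(545,3,22,34,130)).items():
    m=(np.hypot(P[...,0]-cx,P[...,1]-cy)<R)&(P[...,2]>zmin)&(P[...,2]<zmax)
    m=cv2.morphologyEx(m.astype(np.uint8),cv2.MORPH_OPEN,np.ones((2,2)))
    k,l,st,_=cv2.connectedComponentsWithStats(m)
    i=1+np.argmax(st[1:,4]);q=P[l==i]
    r=cv2.minAreaRect(q[:,:2].astype(np.float32));print(n,r,len(q),np.median(q[:,2]))
m=(np.hypot(P[...,0]-545,P[...,1]-3)<150)&(P[...,2]>45)&(P[...,2]<90)
k,l,st,c=cv2.connectedComponentsWithStats(m.astype(np.uint8))
for i in range(1,k): print(st[i,4],c[i],P[l==i].mean(0),P[l==i].max(0))
E
```

```text
[[ 1.53671212e-02 -9.99881557e-01 -8.50721781e-04  1.38699731e+02]
 [ 9.95737080e-01  1.52260243e-02  9.09716239e-02 -5.45972995e+02]
 [-9.09478958e-02 -2.24506719e-03  9.95853122e-01 -1.18740241e+03]
 [ 0.00000000e+00  0.00000000e+00  0.00000000e+00  1.00000000e+00]] [[384.16211246   0.         257.48215102]
 [  0.         384.16211246 197.4806295 ]
 [  0.           0.           1.        ]]
big ((345.080078125, 164.75653076171875), (49.96677780151367, 174.631591796875), 61.137176513671875) 633 59.168361786128116
small ((466.29296875, 189.62986755371094), (109.8278579711914, 89.88197326660156), 64.94939422607422) 334 44.45777784457471
unit ((520.2900390625, 5.8613739013671875), (155.86996459960938, 287.2521667480469), 60.55744552612305) 1858 28.510390581627576
53 [308.88679245 179.13207547] [599.46409863 -10.1213905   61.47367722] [608.81889435   1.40008506  74.06658226]
1 [299. 184.] [586.04397871  18.43706317  45.15243406] [586.04397871  18.43706317  45.15243406]
1 [315. 191.] [564.77445568 -31.23853117  46.19038474] [564.77445568 -31.23853117  46.19038474]
4 [293.5 208.5] [509.33543327  35.13144904  46.25140733] [514.05054995  36.82110752  48.18478345]
2 [310.5 210.5] [503.94262914 -17.42507777  46.30206531] [505.4557164  -16.01653828  47.26821943]
46 [300.60869565 217.63043478] [480.87991976  14.65129009  61.04105067] [492.15442026  26.13509286  69.15504335]
```

Two candidates in the top picture: small at (348,323) and big at (370,398). The small one (top z ≈ 44 mm) fits the 44 mm height; the big one is 60 mm high. I'll check this in the crop.

View pics/crop0.png

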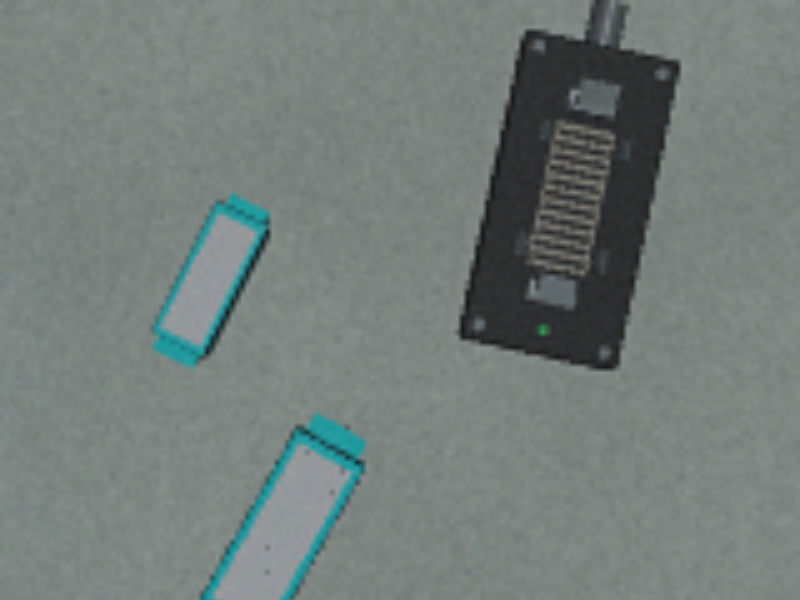

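```bash
python3 - <<'E'
from h import *
im=np.load("top0.npz");P=cloud(im)
C=im["color"].astype(int)
m=(np.hypot(P[...,0]-482,P[...,1]-233)<75)&(P[...,2]>38)&(P[...,2]<52)&(P[...,1]>190)
q=P[m];print(len(q),q[:,:2].min(0),q[:,:2].max(0),cv2.minAreaRect(q[:,:2].astype(np.float32)),q.mean(0))
m=(np.hypot(P[...,0]-482,P[...,1]-233)<75)&(P[...,2]>10)&(P[...,2]<52)&(P[...,1]>190)
q=P[m];print(cv2.minAreaRect(q[:,:2].astype(np.float32)))
im=env.read_camera("wrist");print(im["camera_matrix"],im["world_to_cam"])
E
```

```text
336 [440.07316399 191.56903398] [533.04747188 258.4714752 ] ((485.6652526855469, 226.1898193359375), (35.16932678222656, 88.62459564208984), 64.65491485595703) [485.62999628 225.99381687  44.70850043]
((485.22808837890625, 226.13702392578125), (35.63906478881836, 108.84502410888672), 64.65491485595703)
[[297.31863964   0.         254.14429475]
 [  0.         297.31863964 189.39171954]
 [  0.           0.           1.        ]] [[ 2.81529672e-01 -9.59552473e-01  3.08399887e-04 -6.25446622e+02]
 [ 9.15661506e-01  2.68556080e-01 -2.99067948e-01  3.33007188e+01]
 [ 2.86888567e-01  8.44788913e-02  9.54231768e-01 -3.92108676e+02]
 [ 0.00000000e+00  0.00000000e+00  0.00000000e+00  1.00000000e+00]]
```

Crop confirms: small cartridge at crop (212,280), body about 89x35 mm; the big one at crop (290,500) is not meant. Next I pass over the unit for a closer look.

```bash
cat >> h.py <<'E'
def plan(x,y,z,yawdeg,n):
    """rows [wz, dx,dy,dz] in tool axes, tool pointing down"""
    s=env.state();p=s["eef_pos"];yaw=s["tcp_rot"][2]
    dy=(np.radians(yawdeg)-yaw+np.pi)%(2*np.pi)-np.pi;d=(np.array([x,y,z])-p)/n
    for i in range(n):
        a=yaw+dy*i/n;c,s_=np.cos(a),np.sin(a)
        print(np.round([-np.degrees(dy/n),c*d[0]+s_*d[1],s_*d[0]-c*d[1],-d[2]],1).tolist())
def wcloud(im):
    K=im["camera_matrix"];T=np.linalg.inv(im["world_to_cam"]);d=im["z_map"]
    v,u=np.mgrid[:d.shape[0],:d.shape[1]];x=(u-K[0,2])/K[0,0];y=(v-K[1,2])/K[1,1]
    th=np.hypot(x,y);k=np.where(th>1e-6,np.tan(np.minimum(th,1.5))/np.maximum(th,1e-9),1)
    return (np.stack([x*k*d,-y*k*d,-d,np.ones_like(d)],-1)@T.T)[...,:3]
def wpix(im,p):
    K=im["camera_matrix"];q=(im["world_to_cam"]@np.append(p,1))[:3];x,y,z=q[0],-q[1],-q[2]
    r=np.hypot(x,y);th=np.arctan2(r,z);return K[0,2]+K[0,0]*th*x/r,K[1,2]+K[1,1]*th*y/r
E
python3 - <<'E'
from h import *
im=env.read_camera("wrist");print(np.linalg.inv(im["world_to_cam"])[:3,3])
plan(500,-20,300,-11.8,12)
E
```

```text
[ 258.08120102 -575.96766788  384.31541782]
[2.3, 39.5, -38.7, -0.6]
[2.3, 37.9, -40.3, -0.6]
[2.3, 36.2, -41.8, -0.6]
[2.3, 34.5, -43.3, -0.6]
[2.3, 32.7, -44.7, -0.6]
[2.3, 30.8, -46.0, -0.6]
[2.3, 28.9, -47.2, -0.6]
[2.3, 26.9, -48.3, -0.6]
[2.3, 24.9, -49.4, -0.6]
[2.3, 22.9, -50.4, -0.6]
[2.3, 20.8, -51.3, -0.6]
[2.3, 18.7, -52.1, -0.6]
```

Emit:
jog_arm([
  [0,0,2.3,39.5,-38.7,0,95],
  [0,0,2.3,38,-40.3,0,95],
  [0,0,2.3,36,-42,0,95],
  [0,0,2.3,34.5,-43.3,0,95],
  [0,0,2.3,32.7,-44.7,0,95],
  [0,0,2.3,31,-46,0,95],
  [0,0,2.3,29,-47,0,95],
  [0,0,2.3,27,-48,0,95],
  [0,0,2.3,25,-49.4,0,95],
  [0,0,2.3,23,-50.4,0,95],
])

```text
t: 2.05
eef_pos: [445.5, -114.3, 292.5]
tcp_rot: [3.141, -0.001, -0.117]
ft_force: [1.4, -0.6, 0.1]
opening: 1.002
grip_force: 0.0
```

Emit:
jog_arm([
  [0,0,2.3,21,-51,0,95],
  [0,0,2.3,19,-52,0,95],
  [0,0,0,0,0,0,95],
  [0,0,0,0,0,0,95],
])

```text
t: 2.55
eef_pos: [498.2, -19.3, 292.1]
tcp_rot: [3.141, 0.0, -0.195]
ft_force: [0.6, 0.5, -1.1]
opening: 0.996
grip_force: 0.0
```

```bash
python3 - <<'E'
from h import *
s=env.state();print(s["t"],s["eef_pos"],s["tcp_rot"],s["qvel"].round(3))
im=env.read_camera("wrist");np.savez("w1.npz",**im);P=wcloud(im)
cv2.imwrite("pics/w1.png",cv2.resize(im["color"][...,::-1],(768,576)))
for n in("unit","clip_near_nose","clip_far_nose","fresh_center"):
    for r in env.recognise("wrist",n)[:3]:
        u,v=r["location"];print(n,round(r["score"],2),np.round([u*1.5,v*1.5]),np.round(P[int(v),int(u)],1))
E
```

```text
2.55 [498.15488915 -19.28799402 292.1390888 ] [ 3.14134646e+00  2.23175930e-04 -1.94884006e-01] [-0.029 -0.006  0.005  0.001  0.001  0.   ]
unit 0.67 [343. 196.] [550.5   1.9  29. ]
clip_near_nose 0.76 [345. 294.] [480.7  12.2  59.6]
clip_far_nose 0.89 [337. 134.] [599.2  -6.6  59.7]
fresh_center 0.97 [132. 314.] [494.  213.8  44.5]
fresh_center 0.68 [341. 135.] [598.6  -9.7  58.8]
fresh_center 0.67 [239. 471.] [319.6 159.9  56.6]
```

View pics/w1.png

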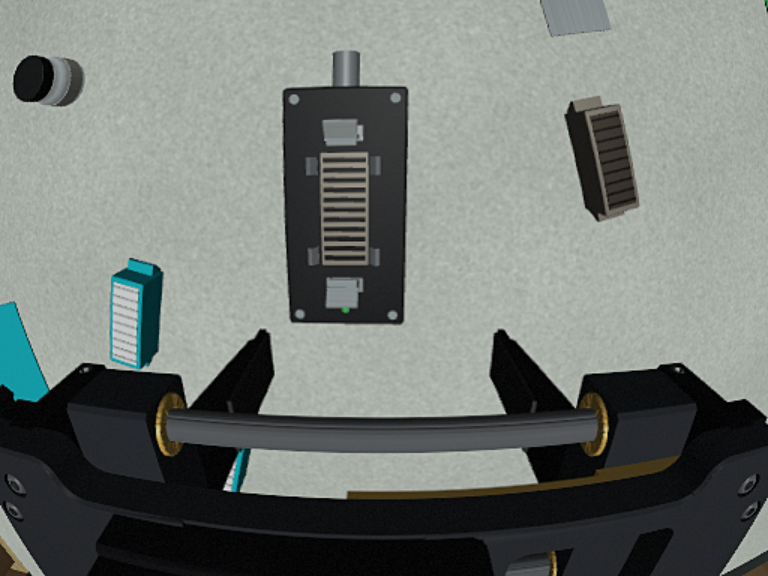

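The wrist view shows the unit at (345,205) with its spout at the top (+x), and the small fresh cartridge at (132,314). Fitting rectangles to both.

```bash
cat > fit.py <<'E'
from h import *
def rect(P,cx,cy,R,z0,z1):
    m=(np.hypot(P[...,0]-cx,P[...,1]-cy)<R)&(P[...,2]>z0)&(P[...,2]<z1)
    m=cv2.morphologyEx(m.astype(np.uint8),cv2.MORPH_OPEN,np.ones((3,3)))
    k,l,st,_=cv2.connectedComponentsWithStats(m);q=P[l==1+np.argmax(st[1:,4])]
    (c,(w,h),a)=cv2.minAreaRect(q[:,:2].astype(np.float32))
    if w<h: a+=90
    a=(a+90)%180-90
    return np.round([*c,max(w,h),min(w,h),a,np.median(q[:,2])],1)
E
python3 - <<'E'
from fit import *
im=np.load("w1.npz");P=wcloud(im)
print(rect(P,540,2,125,26.5,31)); print(rect(P,486,226,70,41,48))
# noses/guides: blobs above the face
m=(np.hypot(P[...,0]-540,P[...,1]-2)<90)&(P[...,2]>37)&(P[...,2]<90)
k,l,st,c=cv2.connectedComponentsWithStats(m.astype(np.uint8))
for i in range(1,k):
    q=P[l==i]
    if len(q)>8: print(len(q),c[i]*1.5,q.mean(0).round(1),q.max(0)[2].round(1),cv2.minAreaRect(q[:,:2].astype(np.float32)))
# pleat floor, by colour
C=im["color"].astype(int); m=(C[...,0]-C[...,2]>15)&(np.hypot(P[...,0]-540,P[...,1]-2)<60)
print(cv2.minAreaRect(P[m][:,:2].astype(np.float32)),P[m].mean(0))
plan(470,233,215,-25.3,5)
E
```

```text
[540.3   2.4 198.6  98.5 -11.5  27.8]
[485.3 227.4  91.1  36.8 -25.7  44. ]
384 [340.10546875 131.6640625 ] [599.8  -9.8  60.3] 68.4 ((599.68408203125, -9.27828311920166), (24.370309829711914, 18.291088104248047), 80.75435638427734)
71 [310.09859155 166.03521127] [580.   19.9  40.5] 43.3 ((580.1427001953125, 19.823688507080078), (6.685141563415527, 12.943307876586914), 75.48157501220703)
78 [375.34615385 164.36538462] [570.7 -29.4  40.5] 44.3 ((570.8298950195312, -29.14258575439453), (6.9426493644714355, 12.89367961883545), 78.7718505859375)
79 [312.26582278 255.24683544] [510.4  34.1  40.4] 43.1 ((510.09814453125, 34.30058288574219), (7.622869968414307, 14.409527778625488), 82.99493408203125)
66 [374.65909091 255.88636364] [500.1 -14.7  40.7] 42.9 ((499.890380859375, -14.315929412841797), (6.029863357543945, 14.38326644897461), 78.67498016357422)
403 [342.35359801 292.88337469] [480.9  14.3  59.7] 68.6 ((480.7658996582031, 14.716360092163086), (24.20036506652832, 19.506500244140625), 77.43035888671875)
((538.144775390625, -16.33041763305664), (78.49777221679688, 92.6455307006836), 80.57699584960938) [531.93567802  -5.75033747 194.87260176]
[2.8, -15.4, -48.5, 15.5]
[2.8, -17.8, -47.7, 15.5]
[2.8, -20.1, -46.8, 15.5]
[2.8, -22.4, -45.8, 15.5]
[2.8, -24.6, -44.6, 15.5]
```

```bash
python3 - <<'E'
from h import *
plan(485.3,227,180,-25.6,6)
E
```

```text
[2.4, -10.2, -40.0, 18.7]
[2.4, -11.8, -39.5, 18.7]
[2.4, -13.5, -39.0, 18.7]
[2.4, -15.1, -38.4, 18.7]
[2.4, -16.6, -37.7, 18.7]
[2.4, -18.2, -37.0, 18.7]
```

Emit:
jog_arm([
  [0,0,2.4,-10.2,-40,18.7,80],
  [0,0,2.4,-11.8,-39.5,18.7,80],
  [0,0,2.4,-13.5,-39,18.7,80],
  [0,0,2.4,-15.1,-38.4,18.7,80],
  [0,0,2.4,-16.6,-37.7,18.7,80],
  [0,0,2.4,-18.2,-37,18.7,80],
  [0,0,0,0,0,0,80],
  [0,0,0,0,0,0,80],
])

```text
t: 3.8
eef_pos: [485.5, 227.1, 180.2]
tcp_rot: [3.141, -0.0, -0.447]
ft_force: [0.2, 0.3, -0.3]
opening: 0.844
grip_force: 0.0
```

```bash
python3 - <<'E'
from fit import *
im=env.read_camera("wrist");P=wcloud(im)
cv2.imwrite("pics/w2.png",im["color"][...,::-1])
print(rect(P,486,226,70,41,48))
plan(485.3,227,86,-25.6,4)
E
```

```text
[485.2 227.7  89.9  36.3 -25.7  44.1]
[-0.0, -0.1, 0.0, 23.6]
[-0.0, -0.1, 0.0, 23.6]
[-0.0, -0.1, 0.0, 23.6]
[-0.0, -0.1, 0.0, 23.6]
```

View pics/w2.png

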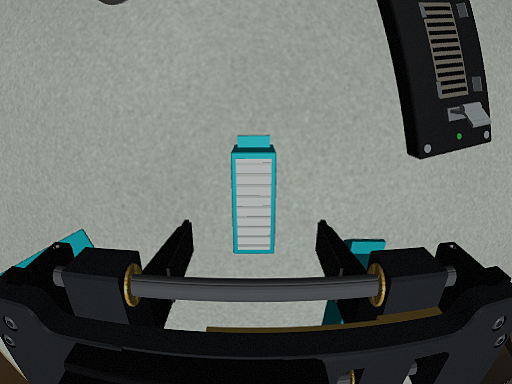

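The cartridge sits centred between the open fingers at (254,200), with the big one clear at right (360,245). Descend and grip.

Emit:
jog_arm([
  [0,0,0,0,-0.5,30,80],
  [0,0,0,0,0,30,80],
  [0,0,0,0,0,24,80],
  [0,0,0,0,0,10,80],
  [0,0,0,0,0,0,25],
  [0,0,0,0,0,0,25],
  [0,0,0,0,0,0,25],
  [0,0,0,0,0,0,25],
  [0,0,0,0,0,0,25],
  [0,0,0,0,0,0,25],
])

```text
t: 5.1
eef_pos: [485.6, 228.3, 86.2]
tcp_rot: [-3.142, -0.0, -0.447]
ft_force: [-1.0, -0.5, 4.0]
opening: 0.376
grip_force: 30.0
```

Emit:
jog_arm([
  [0,0,0,0,0,-20,25],
  [0,0,0,0,0,-40,25],
  [0,0,0,0,0,-40,25],
  [0,0,0,0,0,-20,25],
  [0,0,0,0,0,0,25],
])

```text
t: 5.72
eef_pos: [485.8, 228.4, 207.0]
tcp_rot: [-3.14, -0.002, -0.447]
ft_force: [-0.8, -0.2, -2.2]
opening: 0.38
grip_force: 30.0
```

```bash
python3 - <<'E'
from h import *
print(env.state()["opening"])
plan(540.3,2.4,205,-11.6,7)
E
```

```text
0.37997804433963633
[-2.0, 21.0, 25.7, 0.3]
[-2.0, 20.1, 26.5, 0.3]
[-2.0, 19.1, 27.1, 0.3]
[-2.0, 18.2, 27.8, 0.3]
[-2.0, 17.2, 28.4, 0.3]
[-2.0, 16.2, 29.0, 0.3]
[-2.0, 15.2, 29.6, 0.3]
```

Emit:
jog_arm([
  [0,0,-2,21,25.7,0,25],
  [0,0,-2,20,26.5,0,25],
  [0,0,-2,19,27,0,25],
  [0,0,-2,18,28,0,25],
  [0,0,-2,17,28.4,0,25],
  [0,0,-2,16,29,0,25],
  [0,0,-2,15,29.6,0,25],
  [0,0,0,0,0,0,25],
  [0,0,0,0,0,0,25],
])

```text
t: 6.85
eef_pos: [538.7, 2.8, 205.0]
tcp_rot: [3.141, 0.002, -0.204]
ft_force: [0.0, 1.2, -1.5]
opening: 0.373
grip_force: 30.0
```

```bash
python3 - <<'E'
from fit import *
s=env.state();print(s["eef_pos"],np.degrees(s["tcp_rot"]),s["opening"])
im=env.read_camera("wrist");P=wcloud(im);np.savez("w3.npz",**im)
cv2.imwrite("pics/w3.png",cv2.resize(im["color"][...,::-1],(768,576)))
z=s["eef_pos"][2]-86.2
print(rect(P,540,2,70,z+36,z+50), z+44)
print(rect(P,540,2,125,26.5,31))
E
```

```text
[538.69116264   2.82531622 204.98465128] [ 1.79993889e+02  1.04969129e-01 -1.16668309e+01] 0.3727917754465954
[557.   -1.3  54.1  52.8  78.4 162.8] 162.78465128143677
[565.6  -2.4 145.5  98.5 -12.2  27.7]
```

View pics/w3.png

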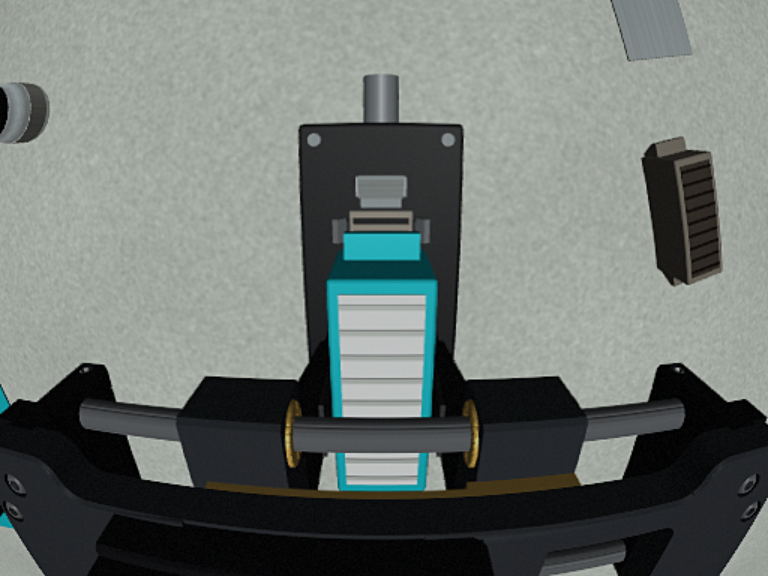

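Cartridge is in the hand, level; its front edge is at (380,283), the far clip at (381,190). Measuring its offset from the TCP and the bay.

```bash
python3 - <<'E'
from fit import *
im=np.load("w3.npz");P=wcloud(im);p=env.state()["eef_pos"]
a=np.radians(-11.65);ex=np.array([np.cos(a),np.sin(a)]);ey=np.array([-ex[1],ex[0]])
d=P[...,:2]-np.array([540.3,2.45]);X=d@ex;Y=d@ey;Z=P[...,2]
print("tcp in bay", (p[:2]-[540.3,2.45])@ex,(p[:2]-[540.3,2.45])@ey)
def ext(m,n):
    print(n,m.sum(),np.percentile(X[m],[1,99]).round(1),np.percentile(Y[m],[1,99]).round(1),np.median(Z[m]).round(1))
C=im["color"].astype(int)
teal=(C[...,2]-C[...,0]>40)|(C.min(-1)>120)
ext((abs(Z-162.8)<5)&(X>20)&(abs(Y)<30)&teal,"body top")
ext((abs(Z-137.8)<3)&(X>44)&(abs(Y)<25),"ear")
m=(abs(Z-162.8)<5)&(X>20)&(abs(Y)<30)&teal
for x0 in(20,27,34,40):
    k=m&(X>x0)&(X<x0+6); print(x0,np.percentile(Y[k],[2,98]),np.median(Z[k])) if k.sum() else None
m=(Z>50)&(Z<75)&(X>40)&(X<75)&(abs(Y)<20);ext(m,"farclip")
m=(abs(Z-41)<4)&(X>25)&(X<50)&(abs(Y)<32)&(abs(Y)>16);ext(m,"guides")
plan(540.3,2.45,120,-11.65,3)
E
```

```text
tcp in bay -1.7068867777004995 0.3646312805667103
body top 3333 [20.3 43.2] [-17.3  17.2] 162.7
ear 866 [44.2 53.2] [-13.9  13.6] 137.2
20 [-17.00521169  16.85239347] 163.03220215464188
27 [-17.18421583  16.98443559] 162.81165712615257
34 [-16.95124417  16.74581858] 162.6907019406081
40 [-16.78260271  16.60686459] 161.87242236648044
farclip 637 [51.2 69.6] [-11.   11.9] 60.7
guides 242 [29.2 43.2] [-27.5  28.1] 40.8
[0.0, 0.6, 0.1, 28.4]
[0.0, 0.6, 0.1, 28.4]
[0.0, 0.6, 0.1, 28.4]
```

Emit:
jog_arm([
  [0,0,0,1.7,0,20,25],
  [0,0,0,0,0,25,25],
  [0,0,0,0,0,20,25],
  [0,0,0,0,0,5,25],
  [0,0,0,0,0,0,25],
])

```text
t: 7.52
eef_pos: [540.8, 2.7, 136.1]
tcp_rot: [3.141, 0.0, -0.202]
ft_force: [0.1, -0.2, -1.4]
opening: 0.374
grip_force: 30.0
```

```bash
python3 - <<'E'
from h import *
s=env.state();p=s["eef_pos"];a=np.radians(-11.65);ex=np.array([np.cos(a),np.sin(a)]);ey=np.array([-ex[1],ex[0]]);d=p[:2]-[540.3,2.45]
print(p,d@ex,d@ey,np.degrees(s["tcp_rot"]),s["ft_force"],s["opening"])
E
```

```text
[540.79805773   2.65567383 136.10487431] 0.44626517218726935 0.302010963885253 [ 1.79993603e+02  1.23007922e-02 -1.15856525e+01] [ 0.14466965 -0.22954573 -1.36366979] 0.3739833045243003
```

Centred within 0.5 mm. Press down in small steps (home at TCP z ≈ 114).

Emit:
jog_arm([
  [0,0,0,-0.4,0,4,25],
  [0,0,0,0,0,4,25],
  [0,0,0,0,0,3,25],
  [0,0,0,0,0,3,25],
  [0,0,0,0,0,0,25],
])

```text
t: 8.15
eef_pos: [540.5, 2.2, 122.1]
tcp_rot: [3.142, -0.0, -0.203]
ft_force: [-0.4, -0.1, 0.2]
opening: 0.375
grip_force: 30.0
```

Emit:
jog_arm([
  [0,0,0,0,0,3,25],
  [0,0,0,0,0,3,25],
  [0,0,0,0,0,1,25],
  [0,0,0,0,0,0,25],
])

```text
t: 8.65
eef_pos: [540.4, 2.2, 114.8]
tcp_rot: [3.141, 0.0, -0.203]
ft_force: [-0.6, 0.7, -1.5]
opening: 0.38
grip_force: 30.0
```

Emit:
jog_arm([
  [0,0,0,0,0,1,25],
  [0,0,0,0,0,1,25],
  [0,0,0,0,0,0,25],
])

```text
t: 9.02
eef_pos: [540.4, 2.2, 114.2]
tcp_rot: [3.142, -0.001, -0.203]
ft_force: [-3.5, 0.1, 15.1]
opening: 0.373
grip_force: 30.0
```

```bash
cat > chk.py <<'E'
from fit import *
import sys
a=np.radians(-11.65);ex=np.array([np.cos(a),np.sin(a)]);ey=np.array([-ex[1],ex[0]])
for c,f in(("wrist",wcloud),("top",cloud)):
    im=env.read_camera(c);P=f(im);d=P[...,:2]-np.array([540.3,2.45]);X=d@ex;Y=d@ey;Z=P[...,2]
    if c=="wrist": cv2.imwrite(f"pics/{sys.argv[1]}.png",cv2.resize(im["color"][...,::-1],(768,576)))
    for n,lo,hi,z0,z1 in(("body",-44,44,60,85),("farclip",47,80,52,75),("nearclip",-80,-47,52,75)):
        m=(Z>z0)&(Z<z1)&(X>lo)&(X<hi)&(abs(Y)<17)
        if m.sum(): print(c,n,m.sum(),np.percentile(X[m],[2,98]).round(1),np.percentile(Y[m],[2,98]).round(1),np.percentile(Z[m],[5,50,95]).round(1))
    for lo in (-44,-20,0,20,34):
        m=(abs(Z-72)<12)&(X>lo)&(X<lo+10)&(abs(Y)<14)
        if m.sum(): print(lo,np.median(Z[m]).round(1))
E
python3 chk.py w4
```

```text
wrist body 7431 [-41.3  43. ] [-16.3  16.3] [71.  72.2 73.3]
wrist farclip 1536 [51.2 69.4] [-10.8  11.6] [54.5 60.4 67.2]
-44 72.2
0 72.3
20 72.4
34 72.1
```

View pics/w4.png

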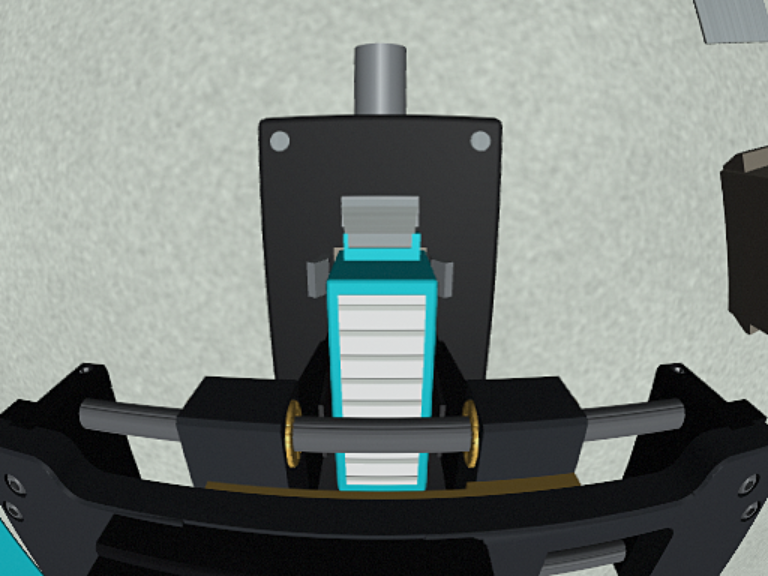

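Body top is level at 72.2 mm (28+44), the floor pushes back with 15 N, and the far clip at (380,222) is shut over the ear. Release and retreat.

Emit:
jog_arm([
  [0,0,0,0,0,0,70],
  [0,0,0,0,0,0,70],
  [0,0,0,0,0,0,70],
  [0,0,0,0,0,0,70],
  [0,0,0,0,0,-20,70],
  [0,0,0,0,0,-50,70],
  [0,0,0,-30,0,-60,70],
  [0,0,0,-60,0,-40,70],
  [0,0,0,-50,0,0,70],
  [0,0,0,0,0,0,70],
])

```text
t: 10.38
eef_pos: [410.5, 29.0, 274.2]
tcp_rot: [3.142, -0.0, -0.202]
ft_force: [0.8, -0.7, 0.4]
opening: 0.735
grip_force: 0.0
```

```bash
python3 chk.py w5
```

```text
wrist body 2992 [-42.  42.] [-16.7  16.2] [70.7 72.1 73.5]
wrist farclip 219 [50.8 59.8] [-10.5  11.2] [52.9 55.6 58.8]
wrist nearclip 425 [-69.2 -51.2] [-10.4  11.8] [54.1 59.6 67. ]
-44 72.1
-20 72.3
0 72.2
20 72.2
34 72.0
top body 326 [-42.1  42.7] [-16.   16.1] [68.7 73.  76. ]
top farclip 52 [50.9 68.9] [-11.3  10.8] [54.  61.3 69. ]
top nearclip 41 [-69.1 -51.5] [-10.9  11.1] [55.1 61.8 68.6]
-44 72.3
-20 73.9
0 73.1
20 73.3
34 73.2
```

View pics/w5.png

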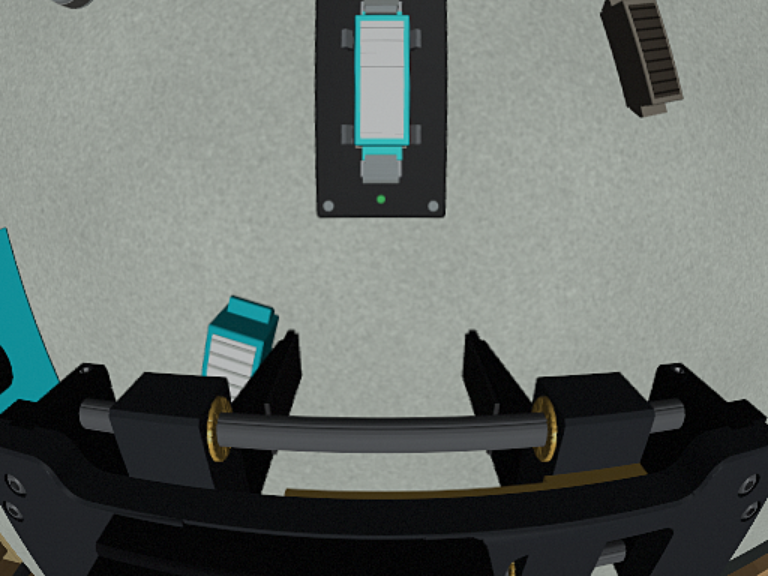

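The cartridge at (382,80) is level at 72.1 mm and centred. Both clips are shut, with inner edges at ±51 mm over the ears, and the gripper is clear.

```bash
python3 -c "from cell import env;print(env.job_done())"
```

```text
the job is handed in; nothing more can be done
None
```

The fresh cartridge sits fully home on the bay floor with both clips shut over its ears, the gripper has let go and is clear, and the job was handed in at about 10.5 s of the 38 s allowed.

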